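Gauge the opening of a hobby vise with a taper gauge

TASK

Take the orange thread spool off the top of the blue vise's jaws and put it in the blue tray. Then take the red-handled taper gauge out of the wooden caddy and slide its blade straight down between the two jaw plates until it drags snugly against both, without forcing it, so that the opening can be read. Finish while still holding the gauge steady by its handle at that depth, and leave the other things on the table where they are.

Things in the scene. Friction and masses are not known exactly. Their poses are not given: they have to be found in the camera images.
- spool_center (a point): Centre of the orange thread spool: an upright round spool with white end flanges 34 mm across, 40 mm high, 35 g. It stands on top of the vise jaws, over the gap, its centre 20 mm above the plates' top faces; its z axis is the spool's axis.
- spool: The same orange spool; origin at the centre of its lower flange face.
- tray: Open blue tray fixed to the table, 160 mm (its x) by 150 mm (its y), 35 mm high, walls and floor 4 to 5 mm thick, empty at first; origin at the centre of its underside. It is to the left or to the right of the vise, the caddy on the other side.
- caddy: Fixed wooden tool block, 100 mm (its x) by 150 mm (its y), 85 mm high; origin at the centre of its underside. The gauge hangs in a through slot at its middle. Short fixed tools and spools, up to 32 mm above the block's top, stand in it 62 mm either way along its y from the middle; nothing stands along its x.
- gauge_grip (a point): Centre of the gauge's red handle, a block 22 mm thick (its x), 32 mm wide (its y) and 42 mm high (its z, up), with a white band near the top. The handle's lower face, 21 mm below this point, rests on the caddy's top; below it the steel blade goes down into the slot. The whole gauge weighs about 70 g and is lifted straight up by at least 80 mm to clear the slot.
- gauge_tip (a point): Middle of the blade's lower edge, 96 mm straight below gauge_grip, same axes. The blade is 75 mm long and 20 mm wide (y). It is a symmetrical taper: 2.5 mm thick (x) at the tip and 11.5 mm at the handle, so it grows 0.12 mm thicker for each mm of depth.
- gauge: The whole taper gauge; origin at the blade's tip, z up to the handle.
- vise: Blue vise base, 140 by 90 mm, fixed to the table; origin under its centre, x across the gap. On it the head with both upright aluminium plates floats up to 6 mm either way across the gap (weak centring spring, 0.15 N per mm), so it centres itself on the blade. Gap 80 mm deep from the plates' tops.
- fixed_plate_top (a point): Middle of the flat top face (6 mm by 50 mm) of the fixed jaw plate, 105 mm above the table. x: across the gap, away from it; y: along the gap (plates 50 mm long); z up. The inner face lies 9 mm from this point, towards the other plate; its upper 10 mm is bevelled back by 6 mm as a lead-in, so the parallel gap begins 10 mm below the top.
- sprung_plate_top (a point): The same point of the opposite, sprung plate (mirror image: inner face 9 mm from this point, towards the fixed plate). The gap's middle is half-way between the two points. The undisturbed gap differs each time, 3.5 to 7.5 mm, so the blade begins to drag when its tip is about 18 to 52 mm below the plates' tops: feel for it.
- jaw (a joint): How far the blade has pushed the sprung plate back, in m: 0 when nothing is in the gap, at most 0.009. The spring presses with about 1 N plus 3 N per mm. Snug is about 0.3 to 3.5 mm, felt as an upward drag on the gauge of roughly 2.5 to 10 N while it goes down; beyond 5 mm it is forced.
- cement: Bystander: small orange bottle with an orange cap, 30 mm across, 65 mm high; origin under its centre.
- beads: Bystander: amber jar with a black lid, 44 mm across, 45 mm high; origin under its centre.
- spool_green: Bystander: green thread spool, 34 mm across, 40 mm high, standing; origin under its centre.
- spool_red: Bystander: red thread spool, 34 mm across, 40 mm high, standing; origin under its centre.
- stacker: Bystander: brass hair stacker, a turned tube 28 mm across, 56 mm high; origin under its centre.
- bodkin: Bystander: wooden-handled needle tool lying down, 130 mm long; origin under its middle.

How it is judged:
On the way, in this order (a step that is already met when the one before it is completed fails the run):
1. the orange spool lies in the blue tray, let go (x of spool_center in the frame of tray between -0.074 and 0.074 m and y of spool_center in the frame of tray between -0.07 and 0.07 m and z of spool_center in the frame of tray between 0 and 0.035 m and contact force between the fingers and spool below 0.1 N), for 0.2 s.
2. the gauge, held, stands between the plates and drags snugly (value of joint jaw between 0.0003 and 0.0035 m and contact force between gauge and vise above 1 N and contact force between the fingers and gauge above 2 N and angle between gauge_tip's own z axis and vertical below 0.12 rad and angle between the x axis of gauge_tip and the x axis of fixed_plate_top, either way round below 0.15 rad and z of gauge_tip in the frame of fixed_plate_top between -0.074 and -0.009 m and y of gauge_tip in the frame of fixed_plate_top between -0.02 and 0.02 m and x of gauge_tip in the frame of fixed_plate_top between -0.022 and -0.007 m), for 0.3 s.
At the end, for the whole second after the job is handed in: Gauge gripped (over 2 N), still, upright within 7 degrees, in line with the plates within 8; blade between the plates, tip 9 to 74 mm below their tops, within 20 mm of their middle, pressing on the vise (over 1 N), sprung plate pushed back by 0.3 to 3.5 mm; orange spool in the tray, let go (all of step 1 and all of step 2 and linear speed of gauge below 0.01 m/s and linear speed of spool below 0.02 m/s); the arm keeps its last pose, push and grip.
It fails at once if the sprung jaw is forced back by more than 5 mm (value of joint jaw above 0.005 m).
It fails at once if a bystander is moved by more than 30 mm (distance of any of cement, beads, spool_green, spool_red, stacker, bodkin from where it was at the start of the episode above 0.03 m).
It also fails if it takes over 67 s, if anything falls off the work surface, if the arm or the gripper's body presses on something with over 40 N, if the wrist force passes 120 N, or if a joint passes its speed limit or range.

ROBOT

A 6-joint arm with a two-finger parallel gripper is mounted at the origin on the work surface. World frame = base frame: x ahead of the robot, y to its left, z up, the work surface at z = 0. Lengths are in m, angles in rad, forces in N, time in s.
With the tool pointing down it reaches from about 0.25 to 0.725 m from the base axis. Payload 4 kg.
Tool frame: the origin (TCP) lies at the very end of the fingers, on their centre line; the grasp point (between the pads) lies 19 mm behind it; z points along the fingers, y is the line along which they close (so a half turn about z gives the same grasp; the last joint's range is limited). The gripper opens to 85 mm and grips with 20 to 120 N. Pads are 22 mm wide; open, the fingers measure 114 mm over their backs; the gripper's body (76 mm by 85 mm) begins 54 mm behind the grasp point. The pads swing forward as they close: fully open they stand 13 mm farther back than shut.
Start: joints at [1.233, 0.241, 0.005, 1.335, 0, 1.571], TCP at [0.166, 0.472, 0.231] pointing down, gripper open.
Joint ranges: [-2.72, 2.72], [-1.05, 1.87], [-1.09, 1.28], [-1.99, 2.15], [-1.42, 1.44], [-3.14, 3.14]. Speed limits (rad/s): [2.79, 2.79, 3.14, 3.14, 3.14, 3.14].

INTERFACE

Orientations are given as a unit quaternion [x, y, z, w].
In Python, from workcell import bot gives the robot as it stands.
- The arm moves only by the tool carry_out, never from a script. Its argument "increments" is one flat list of numbers, 5 for each row, row after row: the finger opening in cm, from 0 to 8.54, then the shift along the tool's x, y, z in cm, then the turn about the tool's z in rad. A call has exactly 5 rows; each row shifts and turns the commanded pose from where the row before left it, along the tool's axes as they then stand; what a row does not reach is not made up. A row lasts 1/8 s, in which the tool goes at most 62.5 mm and 10.7 degrees, less where a joint would pass 70% of its speed; a pose out of reach is approached as far as the arm can. A call with a gripper value outside its range is refused whole. The fingers move at their own pace and stop on an object; the grip force is fixed at half the most. Time passes only in rows, so rows that do not move let the fingers close, or fill a call up. It gives the time, the measured TCP pose, the force, the opening and the grip force at its end, in the units of the state.
- bot.get_obs(): the state, without advancing time (a new reading comes with each control period).
- bot.camera(name): name is "side" or "top"; returns a dict with "pixels" (420x560x3 uint8, blue, green, red), "range_z" (420x560 float32, m along the optical axis (not along the pixel's ray), 0 where there is no reading), "mtx" (3x3 intrinsics, pixels), "eye" and "attitude" of the camera in the world. Camera axes: x right, y down, z forward; pixel columns grow to the right and rows downward; lengths in m; the calibration is good to about 2 mm. A picture is of the moment at which its call begins.
- bot.job_done(): hands the job in; it is judged then, once.
Trained networks look in a picture, given as the dict that the camera call returned (one of the last four; its "shot" number tells which), for a name from the list of things; names that differ only in an ending like _2 or _b are one class to them, and where a whole thing is asked for, a point or a joint stands for the part that bears it (a point fixed in the world has none). Each returns a list of dicts, best first, with "p" (0 to 1); they miss things now and then, are a little off and sometimes report something else, mostly with a low value. They report only what shows in the picture. A call takes as long as a camera call.
- bot.find_in(picture, name): "xyz" ([x, y, z] in m, in the coordinates of the camera as it stood for that picture, good to about 4 mm: the middle of the surface that is visible of it).
- bot.regions_of(picture, name): "mask" (420x560 bool, what is visible of it).
- bot.place_of(picture, name): "xyz" ([x, y, z] in m, in the coordinates of the camera as it stood for that picture, good to about 4 mm: a listed point, or the origin of a listed thing).
The state is a dict: "clock": time; "joint_pos": joint angles; "joint_vel": joint speeds; "tau": joint torques, N m; "eef_pos": TCP position; "tool_rot": TCP orientation; "ft_force": force on the tool from outside, world axes, zero at the start; "ft_torque": the same for the moment, N m; "grip_width": finger opening in m; "grasp_force": force on a finger pad.
Only numpy, scipy, OpenCV 4.12 (cv2) and the standard library are available. Lean on these libraries where they do the work, as an engineer would, in place of code of your own. Each camera call takes 0.05 s, during which the arm holds its last target. There are 200 camera calls.

## Working session

There is one attempt and no reset: what is moved stays moved. The work goes in short steps, Python scripts to look and compute and a tool call to move; the robot and the scene stay as the last step left them, time stands still between calls to the robot, and variables do not carry over. Pictures are saved under pics/ and viewed, at most 10 in all, crops included, and the job is handed in when it is done.

Besides the shell and the picture viewer there is one more tool, called after "Emit:" in YAML: its name, and indented under it one key for each argument. carry_out: Moves the arm, as the interface text tells. Its arguments: {"type":"object","properties":{"increments":{"type":"array","items":{"type":"number"}}},"required":["increments"]}

```bash
mkdir -p pics; cat > h.py <<'E'
import numpy as np, cv2
from scipy.spatial.transform import Rotation as R
from workcell import bot
def world(p,x): return R.from_quat(p["attitude"]).apply(x)+np.array(p["eye"])
def cloud(p):
    z=p["range_z"];v,u=np.mgrid[:z.shape[0],:z.shape[1]];K=np.array(p["mtx"])
    c=np.stack([(u-K[0,2])/K[0,0]*z,(v-K[1,2])/K[1,1]*z,z],-1)
    w=world(p,c.reshape(-1,3)).reshape(c.shape);w[z==0]=np.nan;return w
E
python3 - <<'E'
from h import *
o=bot.get_obs();print(o["eef_pos"],o["tool_rot"],o["grip_width"],o["ft_force"])
ims=[]
for n in("top","side"):
    p=bot.camera(n);ims.append(p["pixels"]);print(n,np.round(p["eye"],3),np.round(p["attitude"],3))
    for t in["spool_center","tray","gauge_grip","caddy","fixed_plate_top","sprung_plate_top","vise"]:
        print(t,[(round(d["p"],2),np.round(world(p,d["xyz"]),4).tolist()) for d in bot.place_of(p,t)[:2]])
    cv2.imwrite(f"pics/{n}0.png",p["pixels"])
E
```

```text
[0.16548458 0.47114033 0.23038385] [ 1.68096379e-01  9.85769985e-01 -1.05523155e-03 -1.76259280e-04] 0.08540639414568153 [0.02776829 0.07165798 0.3749364 ]
top [0.465 0.    1.116] [ 0.708 -0.701  0.056 -0.063]
spool_center [(0.74, [0.5278, 0.0376, 0.1219])]
tray [(0.83, [0.4652, 0.2574, -0.0007])]
gauge_grip [(0.71, [0.5187, -0.2612, 0.11]), (0.26, [0.4675, 0.2595, -0.0015])]
caddy [(0.79, [0.5191, -0.2593, 0.0063]), (0.56, [0.5191, -0.2601, 0.1072])]
fixed_plate_top [(0.94, [0.5418, 0.0366, 0.108]), (0.46, [0.7574, 0.2766, -0.0028])]
sprung_plate_top [(0.36, [0.6813, 0.1663, 0.0033])]
vise [(0.59, [0.5275, 0.0375, -0.0016])]
side [0.387 0.549 0.598] [-0.195  0.887 -0.409  0.085]
spool_center []
tray [(0.68, [0.4692, 0.2578, 0.0014])]
gauge_grip [(0.81, [0.5192, -0.2593, 0.1067]), (0.52, [0.7586, 0.2749, -0.0005])]
caddy [(0.62, [0.5189, -0.2623, 0.0011])]
fixed_plate_top [(0.78, [0.5417, 0.0361, 0.1058])]
sprung_plate_top [(0.75, [0.5239, 0.0381, 0.1066])]
vise [(0.89, [0.5317, 0.0367, 0.0029])]
```

View pics/top0.png

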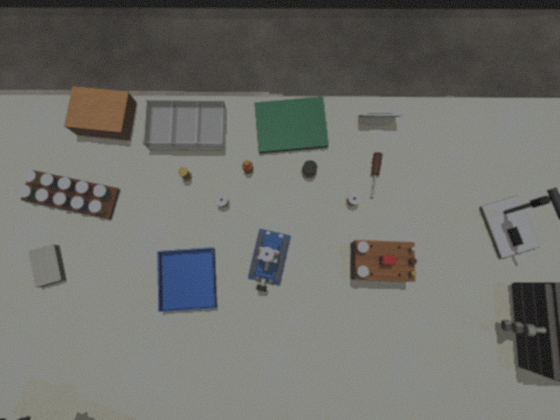

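View pics/side0.png

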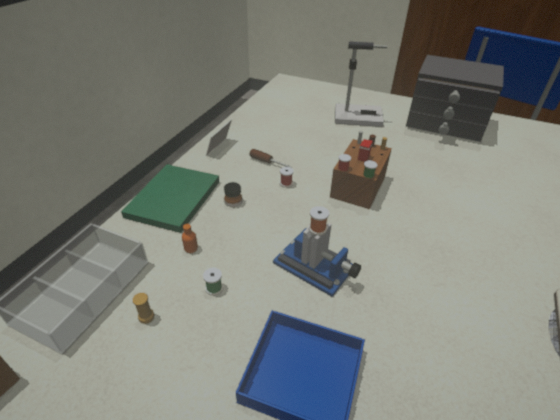

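```bash
python3 - <<'E'
from h import *
p=bot.camera("top");W=cloud(p);
def rect(m,n):
    q=W[m];q=q[~np.isnan(q[:,0])]
    if len(q)<10: print(n,len(q));return
    r=cv2.minAreaRect((q[:,:2]*1000).astype(np.float32));print(n,len(q),np.round(r[0],1),np.round(r[1],1),round(r[2],1),'z',np.round(np.percentile(q[:,2],[5,50,95]),4),'med',np.round(np.median(q,0),4))
x,y,z=W[...,0],W[...,1],W[...,2]
b=lambda cx,cy,r:(abs(x-cx)<r)&(abs(y-cy)<r)
rect(b(.528,.037,.06)&(z>.135),'spooltop')
rect(b(.528,.037,.06)&(z>.098)&(z<.112),'plates')
rect(b(.528,.037,.1)&(z>.015)&(z<.075),'vise')
rect(b(.519,-.26,.03)&(z>.118)&(z<.14),'handle top')
rect(b(.519,-.26,.12)&(z>.078)&(z<.092),'caddytop')
rect(b(.467,.258,.12)&(z>.028)&(z<.04),'tray')
for n in["gauge_grip","sprung_plate_top","spool"]:
    for d in bot.regions_of(p,n)[:1]: rect(d["mask"],n+str(round(d["p"],2)))
E
```

```text
spooltop 158 [527.9  38.4] [31.4 31.5] 1.5 z [0.1417 0.1447 0.1473] med [0.5277 0.0393 0.1447]
plates 77 [527.1  36.8] [49.6 33. ] 77.7 z [0.0984 0.1046 0.1087] med [0.5214 0.0235 0.1046]
vise 1097 [516.3  38.3] [ 82.9 158.9] 78.7 z [0.0176 0.0226 0.0713] med [0.5108 0.0383 0.0226]
handle top 131 [ 517.8 -259.1] [31.4 22. ] 89.8 z [0.121  0.1263 0.1289] med [ 0.5186 -0.2592  0.1263]
caddytop 1906 [ 518.1 -259.9] [151.5  99.9] 88.4 z [0.0814 0.0847 0.0879] med [ 0.5169 -0.2622  0.0847]
tray 412 [465.8 256.2] [160.2 150.8] 4.6 z [0.0298 0.0341 0.0375] med [0.4601 0.2635 0.0341]
gauge_grip0.6 163 [ 518.7 -258.1] [32.2 23.8] 87.4 z [0.0886 0.1255 0.1287] med [ 0.5185 -0.2544  0.1255]
sprung_plate_top0.66 52 [508.5  31.2] [15.3 37.1] 33.6 z [0.0465 0.0544 0.1058] med [0.5095 0.0363 0.0544]
spool0.7 161 [527.5  38.4] [32.2 31.5] 0.8 z [0.1411 0.1447 0.1473] med [0.5268 0.0393 0.1447]
```

The top view shows the vise near (268,257) with the spool on it, the tray at (187,280) and the caddy at (383,261) with the red handle at (389,261). The side view agrees: the spool is at (319,218) on the jaws. The measured heights (spool top 145 mm, plates 105, handle top 126, caddy 85) and sizes match the ones given. The vise x axis lies at about -12° from world x.

```bash
cat >> h.py <<'E'
def yaw(q): a=R.from_quat(q).apply([0,1,0]);return np.arctan2(a[1],a[0])
def plan(tgt,yw,n,g):
    o=bot.get_obs();r=R.from_quat(o["tool_rot"]);d=(np.array(tgt)-o["eef_pos"])*100/n
    t=-(np.deg2rad(yw)-yaw(o["tool_rot"]))/n
    for i in range(n):
        s=r.inv().apply(d);print([g]+[round(v,2) for v in s]+[round(t,3)]);r=r*R.from_rotvec([0,0,t])
def st():
    o=bot.get_obs();print(round(o["clock"],2),np.round(o["eef_pos"],4),'yaw',round(np.rad2deg(yaw(o["tool_rot"])),2),'f',np.round(o["ft_force"],2),round(o["grip_width"],4),round(o["grasp_force"],1))
E
python3 -c "
from h import *
st();plan([.5277,.0387,.20],-12,10,8.5)"
```

```text
1.0 [0.1657 0.4717 0.2313] yaw 70.65 f [ 0.22 -0.47 -0.95] 0.0853 0.0
[8.5, np.float64(-4.85), np.float64(-2.89), np.float64(0.31), np.float64(0.144)]
[8.5, np.float64(-5.21), np.float64(-2.16), np.float64(0.31), np.float64(0.144)]
[8.5, np.float64(-5.47), np.float64(-1.39), np.float64(0.31), np.float64(0.144)]
[8.5, np.float64(-5.61), np.float64(-0.59), np.float64(0.31), np.float64(0.144)]
[8.5, np.float64(-5.64), np.float64(0.23), np.float64(0.31), np.float64(0.144)]
[8.5, np.float64(-5.55), np.float64(1.04), np.float64(0.31), np.float64(0.144)]
[8.5, np.float64(-5.34), np.float64(1.82), np.float64(0.31), np.float64(0.144)]
[8.5, np.float64(-5.02), np.float64(2.57), np.float64(0.31), np.float64(0.144)]
[8.5, np.float64(-4.6), np.float64(3.27), np.float64(0.31), np.float64(0.144)]
[8.5, np.float64(-4.09), np.float64(3.89), np.float64(0.31), np.float64(0.144)]
```

Emit:
carry_out:
  increments: [8.5, -4.85, -2.9, 0.3, 0.144, 8.5, -5.2, -2.15, 0.3, 0.144, 8.5, -5.45, -1.4, 0.3, 0.144, 8.5, -5.6, -0.6, 0.3, 0.144, 8.5, -5.65, 0.25, 0.3, 0.144]

```text
clock: 1.62
eef_pos: [0.3475, 0.254, 0.2165]
tool_rot: [0.506, 0.862, 0.0, 0.0]
ft_force: [-0.0, 0.9, -0.7]
grip_width: 0.0847
grasp_force: 0.0
```

Emit:
carry_out:
  increments: [8.5, -5.55, 1.05, 0.3, 0.144, 8.5, -5.35, 1.8, 0.3, 0.144, 8.5, -5.0, 2.55, 0.3, 0.144, 8.5, -4.6, 3.25, 0.3, 0.144, 8.5, -4.1, 3.9, 0.3, 0.144]

```text
clock: 2.25
eef_pos: [0.5286, 0.0375, 0.2014]
tool_rot: [0.778, 0.628, 0.0, 0.0]
ft_force: [0.7, 0.4, 0.2]
grip_width: 0.0849
grasp_force: 0.0
```

```bash
python3 -c "
from h import *
st();plan([.5277,.0387,.113],-12,4,8.5)"
```

```text
2.25 [0.5286 0.0375 0.2014] yaw -12.15 f [0.75 0.41 0.16] 0.0849 0.0
[8.5, np.float64(0.02), np.float64(-0.03), np.float64(2.21), np.float64(-0.001)]
[8.5, np.float64(0.02), np.float64(-0.03), np.float64(2.21), np.float64(-0.001)]
[8.5, np.float64(0.02), np.float64(-0.03), np.float64(2.21), np.float64(-0.001)]
[8.5, np.float64(0.02), np.float64(-0.03), np.float64(2.21), np.float64(-0.001)]
```

Emit:
carry_out:
  increments: [8.5, 0.1, -0.1, 3.0, 0, 8.5, 0, 0, 3.0, 0, 6.0, 0, 0, 2.0, 0, 5.0, 0, 0, 0.85, 0, 4.0, 0, 0, 0, 0]

```text
clock: 2.88
eef_pos: [0.5265, 0.0404, 0.1126]
tool_rot: [0.776, 0.63, -0.0, -0.0]
ft_force: [0.3, 0.0, -0.2]
grip_width: 0.04
grasp_force: 0.0
```

Emit:
carry_out:
  increments: [2, 0, 0, 0, 0, 2, 0, 0, 0, 0, 2, 0, 0, 0, 0, 2, 0, 0, 0, 0, 2, 0, 0, 0, 0]

```text
clock: 3.5
eef_pos: [0.5272, 0.0404, 0.1135]
tool_rot: [0.776, 0.63, 0.001, 0.0]
ft_force: [0.4, -0.2, 5.1]
grip_width: 0.031
grasp_force: 59.4
```

Emit:
carry_out:
  increments: [2, 0, 0, -1.0, 0, 2, 0, 0, -2, 0, 2, 0, 0, -3, 0, 2, 0, 0, -1, 0, 2, 0, 0, 0, 0]

```text
clock: 4.12
eef_pos: [0.5269, 0.0403, 0.1832]
tool_rot: [0.776, 0.63, 0.0, 0.0]
ft_force: [0.3, -0.3, -0.5]
grip_width: 0.0307
grasp_force: 59.3
```

```bash
python3 -c "
from h import *
st();plan([.466,.257,.165],4,5,2)"
```

```text
4.12 [0.5269 0.0403 0.1832] yaw -11.86 f [ 0.34 -0.3  -0.5 ] 0.0307 59.3
[2, np.float64(3.99), np.float64(-2.08), np.float64(0.36), np.float64(-0.055)]
[2, np.float64(4.1), np.float64(-1.86), np.float64(0.36), np.float64(-0.055)]
[2, np.float64(4.2), np.float64(-1.63), np.float64(0.36), np.float64(-0.055)]
[2, np.float64(4.28), np.float64(-1.4), np.float64(0.36), np.float64(-0.055)]
[2, np.float64(4.35), np.float64(-1.16), np.float64(0.36), np.float64(-0.055)]
```

Emit:
carry_out:
  increments: [2, 4.0, -2.1, 0.4, -0.055, 2, 4.1, -1.85, 0.4, -0.055, 2, 4.2, -1.65, 0.4, -0.055, 2, 4.3, -1.4, 0.3, -0.055, 2, 4.35, -1.15, 0.3, -0.055]

```text
clock: 4.75
eef_pos: [0.4642, 0.2582, 0.1631]
tool_rot: [0.682, 0.731, -0.001, -0.0]
ft_force: [0.1, 0.0, -0.1]
grip_width: 0.0306
grasp_force: 59.3
```

Emit:
carry_out:
  increments: [2, 0, 0, 4.0, 0, 2, 0, 0, 5, 0, 2, 0, 0, 3.5, 0, 2, 0, 0, 1.5, 0, 2, 0, 0, 0.6, 0]

```text
clock: 5.38
eef_pos: [0.465, 0.257, 0.0177]
tool_rot: [0.683, 0.731, -0.001, -0.0]
ft_force: [0.8, 0.1, -0.0]
grip_width: 0.0306
grasp_force: 59.3
```

```bash
python3 -c "
from h import *
st();p=bot.camera('top');W=cloud(p)
x,y,z=W[...,0],W[...,1],W[...,2]
b=lambda cx,cy,r:(abs(x-cx)<r)&(abs(y-cy)<r)
for n,m in (('plates',b(.528,.037,.045)&(z>.100)&(z<.112)),('plates103',b(.528,.037,.045)&(z>.1025)&(z<.112)),('base',b(.528,.037,.1)&(z>.012)&(z<.03))):
    q=W[m];r=cv2.minAreaRect((q[:,:2]*1000).astype(np.float32));print(n,len(q),np.round(r,1) if 0 else r)
for t in ['fixed_plate_top','sprung_plate_top','vise']: print(t,[(round(d['p'],2),np.round(world(p,d['xyz']),4)) for d in bot.place_of(p,t)[:1]])
im=p['pixels'][215:300,225:315];cv2.imwrite('pics/v.png',cv2.resize(im,None,fx=7,fy=7,interpolation=2))
"
```

```text
5.38 [0.465  0.257  0.0177] yaw 3.89 f [ 0.79  0.15 -0.03] 0.0306 59.3
plates 139 ((528.6954956054688, 36.71112823486328), (48.69215774536133, 29.88572883605957), 77.70769500732422)
plates103 110 ((528.7020263671875, 36.745025634765625), (48.63030242919922, 29.884958267211914), 77.68122100830078)
base 908 ((528.944580078125, 36.492950439453125), (88.9796142578125, 137.84786987304688), 77.80585479736328)
fixed_plate_top [(0.64, array([0.5408, 0.036 , 0.1067]))]
sprung_plate_top [(0.72, array([0.4633, 0.2542, 0.0301]))]
vise [(0.72, array([ 0.5295,  0.0383, -0.0032]))]
```

View pics/v.png

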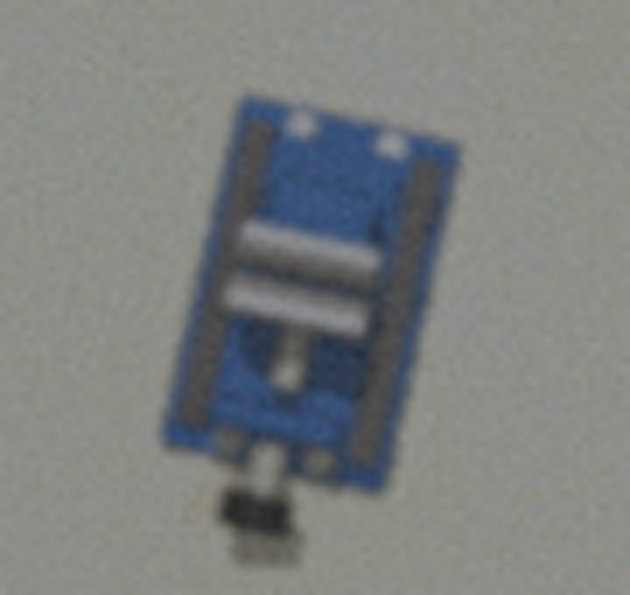

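The crop shows both jaw tops clear of the spool: two bright bars at rows 245 and 305, tilted about 12°. The gap's middle is at about (0.5287, 0.0367), with the vise x axis at -12.25°. The spool is now just above the tray floor, so I'm releasing it.

Emit:
carry_out:
  increments: [2, 0, 0, 0.3, 0, 2, 0, 0, 0, 0, 4.5, 0, 0, 0, 0, 6, 0, 0, 0, 0, 7, 0, 0, 0, 0]

```text
clock: 6.2
eef_pos: [0.4657, 0.2575, 0.0159]
tool_rot: [0.683, 0.731, 0.0, 0.0]
ft_force: [0.1, -0.5, 0.2]
grip_width: 0.07
grasp_force: 0.0
```

Emit:
carry_out:
  increments: [7.5, 0, 0, -1, 0, 7.5, 0, 0, -3, 0, 8.5, 0, 0, -5, 0, 8.5, 0, 0, -6, 0, 8.5, 0, 0, -4, 0]

```text
clock: 6.82
eef_pos: [0.4664, 0.2578, 0.2098]
tool_rot: [0.683, 0.731, 0.002, 0.001]
ft_force: [1.0, -1.3, -0.4]
grip_width: 0.0852
grasp_force: 0.0
```

```bash
python3 -c "
from h import *
st();plan([.5182,-.2592,.20],-1.3,10,8.5)
p=bot.camera('side');print([(d['p'],np.round(world(p,d['xyz']),4)) for d in bot.place_of(p,'spool_center')[:1]])
cv2.imwrite('pics/s1.png',p['pixels'])"
```

```text
6.83 [0.4664 0.2578 0.2098] yaw 3.9 f [ 1.02 -1.31 -0.37] 0.0852 0.0
[8.5, np.float64(-5.19), np.float64(0.17), np.float64(0.09), np.float64(0.009)]
[8.5, np.float64(-5.19), np.float64(0.21), np.float64(0.09), np.float64(0.009)]
[8.5, np.float64(-5.19), np.float64(0.26), np.float64(0.09), np.float64(0.009)]
[8.5, np.float64(-5.19), np.float64(0.31), np.float64(0.09), np.float64(0.009)]
[8.5, np.float64(-5.18), np.float64(0.35), np.float64(0.09), np.float64(0.009)]
[8.5, np.float64(-5.18), np.float64(0.4), np.float64(0.09), np.float64(0.009)]
[8.5, np.float64(-5.18), np.float64(0.45), np.float64(0.09), np.float64(0.009)]
[8.5, np.float64(-5.17), np.float64(0.49), np.float64(0.09), np.float64(0.009)]
[8.5, np.float64(-5.17), np.float64(0.54), np.float64(0.09), np.float64(0.009)]
[8.5, np.float64(-5.16), np.float64(0.59), np.float64(0.09), np.float64(0.009)]
[(0.66, array([0.4626, 0.2551, 0.0262]))]
```

View pics/s1.png

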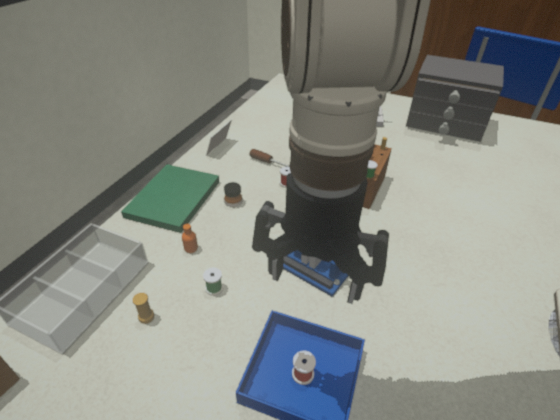

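The spool stands upright in the tray at pixel (304,367), with its centre 26 mm above the table, as it should be. Next is the caddy.

Emit:
carry_out:
  increments: [8.5, -5.2, 0.2, 0.1, 0.009, 8.5, -5.2, 0.2, 0.1, 0.009, 8.5, -5.2, 0.25, 0.1, 0.009, 8.5, -5.2, 0.3, 0.1, 0.009, 8.5, -5.2, 0.35, 0.1, 0.009]

```text
clock: 7.55
eef_pos: [0.4912, -0.0032, 0.2007]
tool_rot: [0.699, 0.715, -0.0, -0.0]
ft_force: [-0.2, 0.4, 0.3]
grip_width: 0.0849
grasp_force: 0.0
```

Emit:
carry_out:
  increments: [8.5, -5.2, 0.4, 0.1, 0.009, 8.5, -5.2, 0.45, 0.1, 0.009, 8.5, -5.2, 0.5, 0.1, 0.009, 8.5, -5.2, 0.55, 0.1, 0.009, 8.5, -5.0, 0.6, 0.1, 0.009]

```text
clock: 8.18
eef_pos: [0.5175, -0.2612, 0.1955]
tool_rot: [0.715, 0.699, -0.0, -0.0]
ft_force: [-0.0, 0.3, 0.2]
grip_width: 0.085
grasp_force: 0.0
```

```bash
python3 -c "
from h import *
st();plan([.5182,-.2592,.092],-1.3,1,8.5)"
```

```text
8.18 [ 0.5175 -0.2612  0.1955] yaw -1.3 f [-0.01  0.28  0.24] 0.085 0.0
[8.5, np.float64(0.19), np.float64(0.07), np.float64(10.35), np.float64(0.0)]
```

Emit:
carry_out:
  increments: [8.5, 0.2, 0.05, 4, 0, 8.5, 0, 0, 4, 0, 7, 0, 0, 1.8, 0, 5, 0, 0, 0.5, 0, 3.5, 0, 0, 0, 0]

```text
clock: 8.8
eef_pos: [0.5185, -0.2575, 0.093]
tool_rot: [0.715, 0.699, -0.0, -0.0]
ft_force: [-0.2, -0.5, -0.7]
grip_width: 0.0359
grasp_force: 0.0
```

Emit:
carry_out:
  increments: [3, 0, 0, 0, 0, 2.5, 0, 0, 0, 0, 1, 0, 0, 0, 0, 1, 0, 0, 0, 0, 1, 0, 0, 0, 0]

```text
clock: 9.43
eef_pos: [0.5192, -0.2579, 0.094]
tool_rot: [0.715, 0.699, 0.0, 0.001]
ft_force: [-0.4, 0.3, 6.3]
grip_width: 0.0212
grasp_force: 59.4
```

Emit:
carry_out:
  increments: [1, 0, 0, -1, 0, 1, 0, 0, -2, 0, 1, 0, 0, -4, 0, 1, 0, 0, -4, 0, 1, 0, 0, -4, 0]

```text
clock: 10.05
eef_pos: [0.5178, -0.2573, 0.2439]
tool_rot: [0.715, 0.699, -0.0, -0.001]
ft_force: [-0.7, -0.1, -1.7]
grip_width: 0.0213
grasp_force: 59.3
```

```bash
python3 -c "
from h import *
st();plan([.5287,.0367,.235],-12.25,10,1)"
```

```text
10.05 [ 0.5178 -0.2573  0.2439] yaw -1.26 f [-0.65 -0.09 -1.68] 0.0213 59.3
[1, np.float64(2.94), np.float64(0.04), np.float64(0.09), np.float64(0.019)]
[1, np.float64(2.94), np.float64(-0.01), np.float64(0.09), np.float64(0.019)]
[1, np.float64(2.94), np.float64(-0.07), np.float64(0.09), np.float64(0.019)]
[1, np.float64(2.94), np.float64(-0.12), np.float64(0.09), np.float64(0.019)]
[1, np.float64(2.94), np.float64(-0.18), np.float64(0.09), np.float64(0.019)]
[1, np.float64(2.93), np.float64(-0.24), np.float64(0.09), np.float64(0.019)]
[1, np.float64(2.93), np.float64(-0.29), np.float64(0.09), np.float64(0.019)]
[1, np.float64(2.92), np.float64(-0.35), np.float64(0.09), np.float64(0.019)]
[1, np.float64(2.91), np.float64(-0.41), np.float64(0.09), np.float64(0.019)]
[1, np.float64(2.91), np.float64(-0.46), np.float64(0.09), np.float64(0.019)]
```

Emit:
carry_out:
  increments: [1, 2.95, 0, 0.1, 0.019, 1, 2.95, 0, 0.1, 0.019, 1, 2.95, -0.05, 0.1, 0.019, 1, 2.95, -0.1, 0.1, 0.019, 1, 2.95, -0.2, 0.1, 0.019]

```text
clock: 10.68
eef_pos: [0.5232, -0.1091, 0.2376]
tool_rot: [0.747, 0.664, -0.0, -0.001]
ft_force: [0.8, 0.5, -0.4]
grip_width: 0.0214
grasp_force: 59.5
```

Emit:
carry_out:
  increments: [1, 2.95, -0.25, 0.1, 0.019, 1, 2.95, -0.3, 0.1, 0.019, 1, 2.9, -0.35, 0.1, 0.019, 1, 2.9, -0.4, 0.1, 0.019, 1, 2.9, -0.45, 0.1, 0.019]

```text
clock: 11.3
eef_pos: [0.5284, 0.0378, 0.2327]
tool_rot: [0.778, 0.628, -0.001, -0.0]
ft_force: [0.7, -0.6, -1.2]
grip_width: 0.0211
grasp_force: 59.4
```

```bash
python3 -c "
from h import *
st();plan([.5287,.0367,.235],-12.25,1,1)
for n in ('side','top'):
    p=bot.camera(n)
    for t in ['gauge_tip','gauge_grip','fixed_plate_top','sprung_plate_top']:print(n,t,[(round(d['p'],2),np.round(world(p,d['xyz']),4)) for d in bot.place_of(p,t)[:1]])
    if n=='side':cv2.imwrite('pics/s2.png',cv2.resize(p['pixels'][100:310,220:420],None,fx=2.8,fy=2.8))
"
```

```text
11.3 [0.5284 0.0378 0.2327] yaw -12.19 f [ 0.68 -0.64 -1.24] 0.0211 59.4
[1, np.float64(-0.1), np.float64(0.05), np.float64(-0.23), np.float64(0.001)]
side gauge_tip [(0.67, array([0.5233, 0.0352, 0.1518]))]
side gauge_grip [(0.74, array([0.5303, 0.0348, 0.2464]))]
side fixed_plate_top [(0.71, array([0.5417, 0.0374, 0.1051]))]
side sprung_plate_top [(0.83, array([0.5221, 0.0425, 0.1031]))]
top gauge_tip []
top gauge_grip []
top fixed_plate_top [(0.23, array([ 0.517 , -0.2619,  0.0046]))]
top sprung_plate_top []
```

View pics/s2.png

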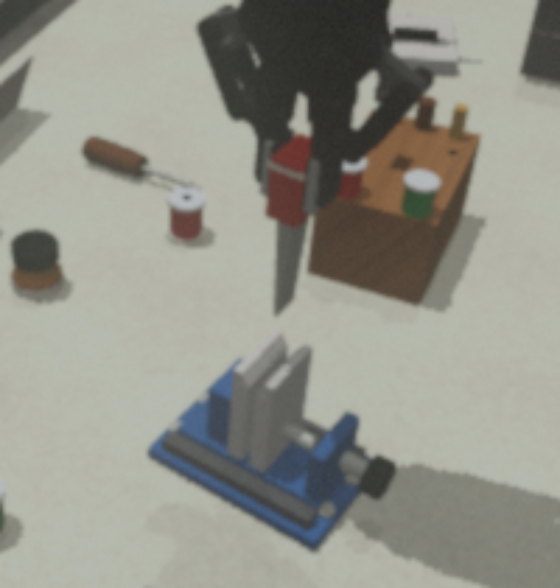

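The gauge hangs upright over the gap: in the crop the blade tip is at (283,310) and the gap at about (270,360). The tip height works out at about 149 mm. Lowering it now.

Emit:
carry_out:
  increments: [1, -0.1, 0.05, 2, 0, 1, 0, 0, 1.5, 0, 1, 0, 0, 1, 0, 1, 0, 0, 0.5, 0, 1, 0, 0, 0.3, 0]

```text
clock: 12.42
eef_pos: [0.5295, 0.0359, 0.1798]
tool_rot: [0.778, 0.628, 0.0, 0.0]
ft_force: [0.2, -0.5, -0.8]
grip_width: 0.0212
grasp_force: 59.3
```

Emit:
carry_out:
  increments: [1, 0, 0, 0.3, 0, 1, 0, 0, 0.3, 0, 1, 0, 0, 0.2, 0, 1, 0, 0, 0.2, 0, 1, 0, 0, 0, 0]

```text
clock: 13.05
eef_pos: [0.5292, 0.0359, 0.1697]
tool_rot: [0.778, 0.628, -0.0, -0.0]
ft_force: [-0.3, 0.4, -1.3]
grip_width: 0.0213
grasp_force: 59.3
```

Emit:
carry_out:
  increments: [1, 0, 0, 0.2, 0, 1, 0, 0, 0.2, 0, 1, 0, 0, 0.2, 0, 1, 0, 0, 0.2, 0, 1, 0, 0, 0.2, 0]

```text
clock: 13.68
eef_pos: [0.5293, 0.0359, 0.1596]
tool_rot: [0.778, 0.628, -0.0, -0.0]
ft_force: [-0.4, -0.3, -1.2]
grip_width: 0.0215
grasp_force: 59.3
```

Emit:
carry_out:
  increments: [1, 0, 0, 0.1, 0, 1, 0, 0, 0.1, 0, 1, 0, 0, 0.1, 0, 1, 0, 0, 0.1, 0, 1, 0, 0, 0.1, 0]

```text
clock: 14.3
eef_pos: [0.5294, 0.0359, 0.1548]
tool_rot: [0.778, 0.628, 0.0, 0.0]
ft_force: [0.4, -0.2, -1.2]
grip_width: 0.0212
grasp_force: 59.4
```

Tip is about 34 mm down and there is no drag yet.

Emit:
carry_out:
  increments: [1, 0, 0, 0.1, 0, 1, 0, 0, 0.1, 0, 1, 0, 0, 0.1, 0, 1, 0, 0, 0.1, 0, 1, 0, 0, 0.1, 0]

```text
clock: 14.92
eef_pos: [0.5293, 0.0359, 0.1497]
tool_rot: [0.778, 0.628, 0.0, -0.0]
ft_force: [-0.6, 0.0, -0.9]
grip_width: 0.0215
grasp_force: 59.4
```

Emit:
carry_out:
  increments: [1, 0, 0, 0.1, 0, 1, 0, 0, 0.1, 0, 1, 0, 0, 0.1, 0, 1, 0, 0, 0.1, 0, 1, 0, 0, 0.1, 0]

```text
clock: 15.55
eef_pos: [0.5295, 0.0359, 0.145]
tool_rot: [0.778, 0.628, 0.0, 0.0]
ft_force: [-0.1, -0.0, 1.3]
grip_width: 0.0212
grasp_force: 59.4
```

Emit:
carry_out:
  increments: [1, 0, 0, 0.1, 0, 1, 0, 0, 0.1, 0, 1, 0, 0, 0.1, 0, 1, 0, 0, 0.1, 0, 1, 0, 0, 0.1, 0]

```text
clock: 16.18
eef_pos: [0.5295, 0.0359, 0.1399]
tool_rot: [0.778, 0.628, 0.0, 0.0]
ft_force: [0.6, 0.6, 2.7]
grip_width: 0.0215
grasp_force: 59.6
```

Emit:
carry_out:
  increments: [1, 0, 0, 0.1, 0, 1, 0, 0, 0.1, 0, 1, 0, 0, 0.1, 0, 1, 0, 0, 0.1, 0, 1, 0, 0, 0.1, 0]

```text
clock: 16.8
eef_pos: [0.5295, 0.0359, 0.135]
tool_rot: [0.778, 0.628, 0.0, 0.0]
ft_force: [-0.3, -0.0, 5.2]
grip_width: 0.0213
grasp_force: 59.9
```

Emit:
carry_out:
  increments: [1, 0, 0, 0, 0, 1, 0, 0, 0, 0, 1, 0, 0, 0, 0, 1, 0, 0, 0, 0, 1, 0, 0, 0, 0]

```text
clock: 17.42
eef_pos: [0.5294, 0.0359, 0.1348]
tool_rot: [0.778, 0.628, 0.0, -0.0]
ft_force: [-0.1, 0.3, 3.5]
grip_width: 0.0211
grasp_force: 59.9
```

```bash
python3 -c "
from h import *
p=bot.camera('side');st()
for t in ['gauge_grip','fixed_plate_top','spool_center']:print(t,[(round(d['p'],2),np.round(world(p,d['xyz']),4)) for d in bot.place_of(p,t)[:1]])
cv2.imwrite('pics/s3.png',cv2.resize(p['pixels'][150:310,240:400],None,fx=3.5,fy=3.5))
"
```

```text
17.48 [0.5293 0.0359 0.1348] yaw -12.15 f [0.29 0.3  3.42] 0.0212 59.9
gauge_grip [(0.71, array([0.5286, 0.0323, 0.1464]))]
fixed_plate_top [(0.86, array([0.5412, 0.0338, 0.105 ]))]
spool_center [(0.57, array([0.4645, 0.2602, 0.0291]))]
```

View pics/s3.png

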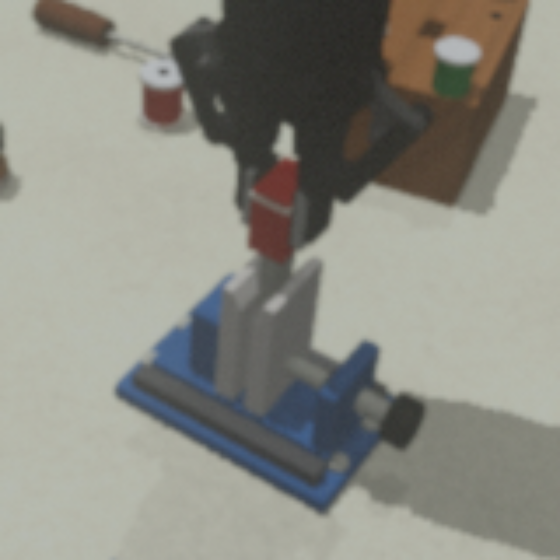

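The gauge stands upright between the plates (crop about (275,270)), held by its handle, with a steady drag of 4 to 5 N. The pushback works out at about 1.3 mm, so I'm handing in.

```bash
python3 -c "
from h import *
print(bot.job_done());st()"
```

```text
the job is handed in; nothing more can be done
None
the job is handed in; nothing more can be done
```

I handed the job in, with no verdict shown: the orange spool stands in the blue tray, and the gauge is held upright between the jaw plates, tip about 54 mm down, dragging at roughly 4–5 N with the sprung plate pushed back an estimated 1.3 mm.

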